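# Stand the stirring spatula in the steamer's deep pot, handle on the rim guard

### The job

Take the yellow-handled spatula out of the wooden stand and lower it, blade down and without dropping it, to the bottom of the deep steel pot, then let it go so that it leans at a slant across the pot with its handle resting on the red guard on the rim. Leave the pot standing where it is and the black and blue spatulas in the stand.

Things in the scene. Friction and masses are not known exactly. Their poses are not given: they have to be found in the camera images.
- yellow_mid (a point): Spatula to move, 215 mm long, 60 g, standing blade down in a slot of the stand. Point: its centre, half-way along, on its axis; z points up to the handle's end. Flat-sided yellow handle, 16 mm (x) by 14 mm (y), from 17 mm below the point to the top end, 107 mm above it; then a 9 mm steel stem; then a flat white blade with a square end, 60 mm long, 28 mm wide (along x), 9 mm thick (along y).
- pot: Deep round steel pot, loose, about 0.7 kg, open on top. Origin: centre of its underside, z up. Outer radius 50 mm, inner radius 47 mm, rim 115 mm high, inner floor 4 mm above the origin. The red guard is a clip over the rim on the pot's +x side, reaching 35 degrees to either side of +x, 10 mm thick, its top 120 mm high, its inner face 44 mm from the pot's axis.
- stand: Fixed wooden block, 230 mm (x) by 70 mm (y), 60 mm high. Origin: centre of its underside. Three slots 50 mm deep in a row along its x, 75 mm apart, each holding one upright spatula with 1.5 mm play, its top 225 mm above the table; fingers that close along the stand's y keep clear of the neighbours. The spatulas' x and y are parallel to the stand's.
- black_mid (a point): A bystander: the same spatula with a black handle and grey blade, in another slot of the stand. The point is its centre, half-way along; z points up its handle.
- blue_mid (a point): A bystander: the same spatula with a blue handle, in another slot of the stand. The point is its centre, half-way along; z points up its handle.
Not all that is in view belongs to the job. Of the things like the pot, leave any that is purple; of the rest the larger one is meant.

How it is judged:
On the way:
1. the yellow spatula is lowered into the pot, blade down, to within about 30 mm of its floor while still held (z of yellow_mid in the frame of pot below 0.138 m and horizontal distance between yellow_mid and pot below 0.055 m and angle between yellow_mid's own z axis and vertical below 0.9 rad and contact force between the fingers and yellow above 0.5 N), for 0.1 s.
At the end, for the whole second after the job is handed in: Yellow spatula released and still in the pot, blade down, slanting 10-50 deg; its centre at most 120 mm above the pot's underside, 12 mm or more from its axis towards the guard, within 20 mm sideways. Pot upright within 40 mm, black and blue spatulas' centres within 30 mm, of their starts (x of yellow_mid in the frame of pot above 0.012 m and y of yellow_mid in the frame of pot between -0.02 and 0.02 m and z of yellow_mid in the frame of pot between 0.05 and 0.12 m and angle between yellow_mid's own z axis and vertical between 0.17 and 0.9 rad and contact force between yellow and pot above 0.05 N and linear speed of yellow below 0.03 m/s and angle between pot's own z axis and vertical below 0.12 rad and distance of pot from where it was at the start of the episode below 0.04 m and distance of each of black_mid, blue_mid from where it was at the start of the episode below 0.03 m); the robot touches nothing.
It fails at once if the pot is tipped by more than 20 degrees (angle between pot's own z axis and vertical above 0.35 rad).
It fails at once if the black or the blue spatula is pulled out of the stand (distance of any of black_mid, blue_mid from where it was at the start of the episode above 0.045 m).
It also fails if it takes over 35 s, if anything falls off the work surface, if the arm or the gripper's body presses on something with over 40 N, if the wrist force passes 120 N, or if a joint passes its speed limit or range.

### The arm

A 6-joint arm with a two-finger parallel gripper is mounted at the origin on the work surface. World frame = base frame: x ahead of the robot, y to its left, z up, the work surface at z = 0. Lengths are in m, angles in rad, forces in N, time in s.
With the tool pointing down it reaches from about 0.275 to 0.75 m from the base axis. Payload 10.2 kg.
Tool frame: the origin (TCP) lies on the mounting face of the last link; the fingertips stand 166 mm ahead of it and the grasp point (between the pads) lies 147 mm ahead of it; z points along the fingers, y is the direction in which the jaws open and shut (so a half turn about z gives the same grasp; the last joint's range is limited). The gripper opens to 88 mm and grips with 3 to 60 N. Pads are 18 mm wide; open, the fingers measure 123 mm over their backs; the gripper's body (75 mm by 187 mm) begins 45 mm behind the grasp point.
Start: joints at [1.015, 0.313, 1.498, -0, 1.331, -0.223], TCP at [0.172, 0.496, 0.405] pointing down, gripper open.
Joint ranges: [-2.94, 2.94], [-0.97, 2.17], [0.19, 2.56], [-1.23, 4.37], [0.02, 3.11], [-2.88, 2.88]. Speed limits (rad/s): [2.39, 2.39, 3.01, 3.14, 3.14, 3.14].

### API

Orientations are given as a 3x3 rotation matrix whose columns are the frame's x, y, z axes.
In Python, from cell import manip, imaging gives the robot as it stands.
- The arm moves only by the tool step_arm, never from a script. Its argument "deltas" is a list of rows, each a list of 2 entries, a list of its own where there are three numbers: the shift along the world's x, y, z in mm, then the turn, a rotation vector about the world's x, y, z in rad. A call has 1 to 20 rows; each row shifts and turns the commanded pose from where the row before left it; what a row does not reach is not made up. A row lasts 1/8 s, in which the tool goes at most 62.5 mm and 10.7 degrees, less where a joint would pass 70% of its speed; a pose out of reach is approached as far as the arm can. A call is refused whole if a number of a shift passes 62.5 or a number of a turn 0.188, either way. A call with a gripper value outside its range is refused whole. "grip" is the closure, from -1 (fully open) to 1 (shut), set as the call begins (left out, the last holds). The fingers move at their own pace and stop on an object; the grip force is fixed at half the most. Time passes only in rows, so rows that do not move let the fingers close. It gives the time, the measured TCP pose, the force and the opening at its end, in the units of the state.
- manip.read_state(): the state, without advancing time (a new reading comes with each control period).
- imaging.capture(name): name is "scene" or "top" or "wrist"; returns the picture (420x560x3 uint8, red, green, blue); there is no depth.
- imaging.camera_params(name): a dict with "camera_matrix" (3x3 intrinsics, pixels), "view" (4x4, takes a point from world to camera coordinates). Camera axes: x right, y up, looking along -z (the intrinsics and any distortion apply to the point x, -y, -z); pixel columns grow to the right and rows downward; lengths in m; the calibration is good to about 2 mm. The wrist camera is an equidistant fisheye: a pixel r from the principal point sees the ray r / f radians off the axis. A picture is of the moment at which its call begins: read the wrist's pose just before it. camera_params takes no time and is no camera call; for the wrist camera it gives the pose at the moment of the call.
- manip.job_done(): hands the job in, once; it reports no verdict.
The state is a dict: "t": time; "qpos": joint angles; "qd": joint speeds; "joint_torque": joint torques, N m; "ee_pos": TCP position; "orientation": TCP orientation; "force": force on the tool from outside, world axes, zero at the start; "torque": the same for the moment, N m; "grip_width": finger opening in m.
Only numpy, scipy, OpenCV 4.12 (cv2) and the standard library are available. Lean on these libraries where they do the work, as an engineer would, in place of code of your own. Each camera call takes 0.05 s, during which the arm holds its last target.

## Working session

There is one attempt and no reset: what is moved stays moved. The work goes in short steps, Python scripts to look and compute and a tool call to move; the robot and the scene stay as the last step left them, time stands still between calls to the robot, and variables do not carry over. Pictures are saved under pics/ and viewed, and the job is handed in when it is done.

Besides the shell and the picture viewer there is one more tool, called after "Emit:" in YAML: its name, and indented under it one key for each argument. step_arm: Moves the arm, as the interface text tells. Its arguments: {"type":"object","properties":{"deltas":{"type":"array"},"grip":{"type":"number"}},"required":["deltas"]}

```bash
mkdir -p pics; ls
python3 - <<'E'
from cell import manip, imaging
import cv2, numpy as np
np.set_printoptions(precision=4,suppress=True)
print(manip.read_state())
for n in ["scene","top"]:
    im=imaging.capture(n); cv2.imwrite(f"pics/{n}0.png",im[:,:,::-1])
    p=imaging.camera_params(n); print(n,p)
E
```

```text
pics
{'t': 0.0, 'qpos': array([ 1.0146,  0.3135,  1.4984,  0.    ,  1.331 , -0.2234]), 'qd': array([-0.0004,  0.0015,  0.0013, -0.0007,  0.0016, -0.0005]), 'joint_torque': array([  0.0015, -40.2207, -25.2271,   0.0695,   0.0352,  -0.0001]), 'ee_pos': array([0.1715, 0.4962, 0.4042]), 'orientation': array([[-0.9451,  0.3267, -0.0007],
       [ 0.3267,  0.9451, -0.0011],
       [ 0.0003, -0.0013, -1.    ]]), 'force': array([0.1635, 0.4194, 0.2903]), 'torque': array([ 0.0307, -0.0264,  0.0075]), 'grip_width': 0.08803321838721855}
scene {'camera_matrix': array([[444.9634,   0.    , 277.4267],
       [  0.    , 444.9634, 212.4888],
       [  0.    ,   0.    ,   1.    ]]), 'view': array([[ 0.5667,  0.8239,  0.0068, -0.2983],
       [-0.6758,  0.46  ,  0.5758,  0.3535],
       [ 0.4713, -0.3309,  0.8175, -1.1125],
       [ 0.    ,  0.    ,  0.    ,  1.    ]])}
top {'camera_matrix': array([[533.0114,   0.    , 277.2452],
       [  0.    , 533.0114, 212.4956],
       [  0.    ,   0.    ,   1.    ]]), 'view': array([[ 0.0004, -0.9999,  0.0108, -0.0325],
       [ 0.9919,  0.0018,  0.1272, -0.5717],
       [-0.1272,  0.0106,  0.9918, -1.012 ],
       [ 0.    ,  0.    ,  0.    ,  1.    ]])}
```

View pics/scene0.png

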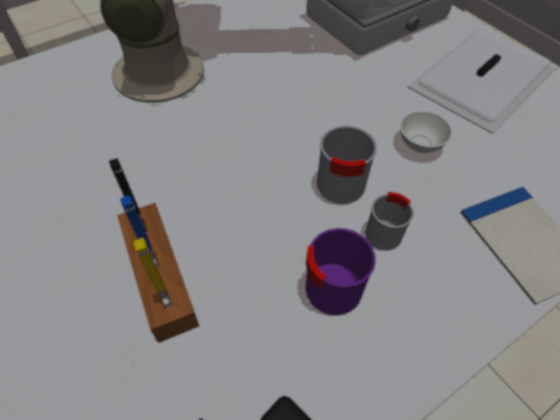

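View pics/top0.png

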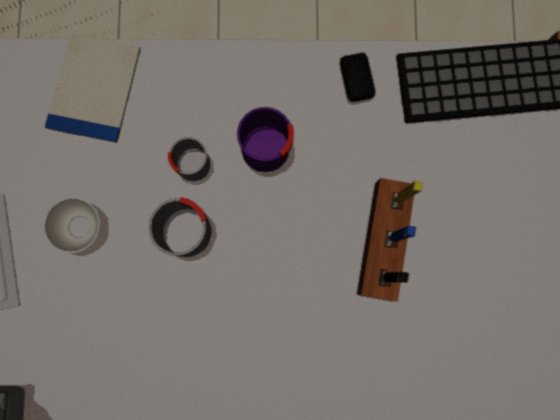

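The stand shows black (117,163), blue (128,203) and yellow (141,245) tops in the scene view. The pots are large grey (346,165), small grey (389,220) and purple (340,270). The large grey pot is the target, at top view (181,228) with its guard at about (193,209). I'll check this in enlarged crops.

Run:
```python
import cv2,numpy as np
def crop(n,x0,y0,x1,y1,s):
    im=cv2.imread(f"pics/{n}0.png")[y0:y1,x0:x1]
    im=cv2.resize(im,None,fx=s,fy=s,interpolation=cv2.INTER_CUBIC)
    return cv2.convertScaleAbs(im,alpha=1.4)
a=crop("top",140,185,225,270,5); b=crop("top",350,170,435,310,4)
cv2.imwrite("pics/c_top_pot.png",a);cv2.imwrite("pics/c_top_stand.png",b)
cv2.imwrite("pics/c_sc_pot.png",crop("scene",305,115,425,255,4)); cv2.imwrite("pics/c_sc_stand.png",crop("scene",100,150,210,340,3))
```

```text
(no output)
```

View pics/c_top_pot.png

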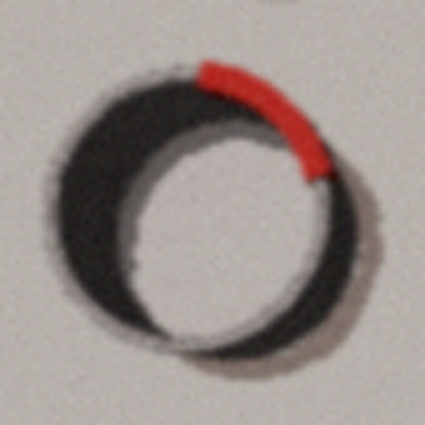

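View pics/c_top_stand.png

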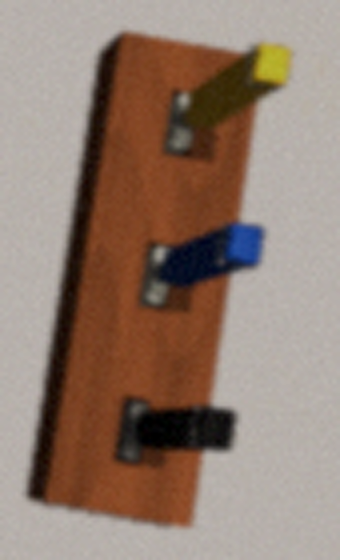

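View pics/c_sc_pot.png

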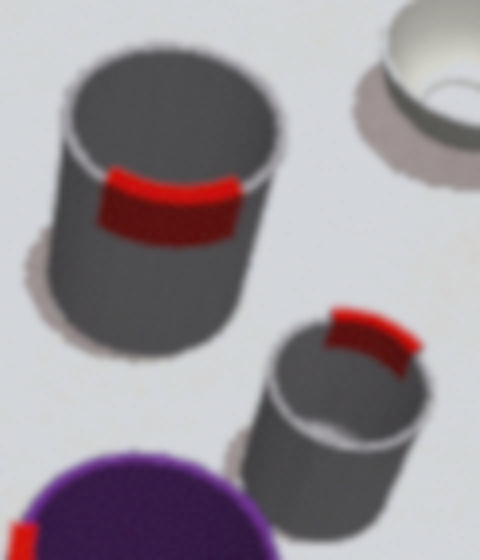

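View pics/c_sc_stand.png

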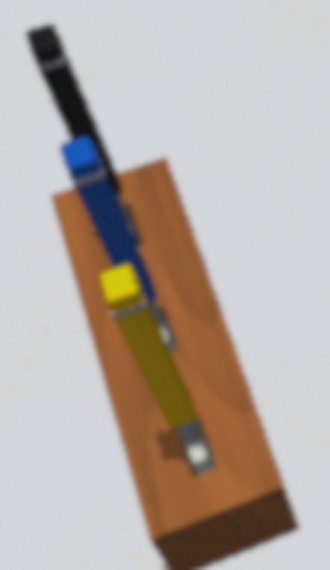

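```bash
cat > h.py <<'E'
import numpy as np, cv2
from scipy.optimize import least_squares
from cell import imaging
P={n:imaging.camera_params(n) for n in ("scene","top")}
def proj(n,X):
    X=np.atleast_2d(X); p=P[n]; V=p["view"]; c=X@V[:3,:3].T+V[:3,3]
    c=c*[1,-1,-1]; u=c@p["camera_matrix"].T; return u[:,:2]/u[:,2:]
def R(y): return np.array([[np.cos(y),-np.sin(y)],[np.sin(y),np.cos(y)]])
def place(x,y,yaw,pts):
    pts=np.atleast_2d(pts).astype(float); return np.c_[pts[:,:2]@R(yaw).T+[x,y],pts[:,2]]
E
cat > fit.py <<'E'
from h import *
np.set_printoptions(precision=4,suppress=True)
def solve(obs,x0):
    def f(v): return np.concatenate([(proj(n,place(*v,m))-px).ravel() for n,m,px in obs])
    r=least_squares(f,x0,loss='soft_l1'); return r.x,f(r.x).reshape(-1,2)
a=np.radians(35)
g=lambda r,s:[r*np.cos(a),s*r*np.sin(a),.12]
T=lambda p:np.array(p)/5+[140,185]; S=lambda p:np.array(p)/4+[305,115]
# guard image: top view up=+x, left=+y ; guard +y end = left end in top (guard points up-right)
obs=[("top",[g(.054,1),g(.044,1),g(.054,-1),g(.044,-1)],T([(203,62),(200,87),(333,172),(308,180)])),
     ("scene",[g(.044,-1),g(.054,-1),g(.044,1),g(.054,1)],S([(113,168),(107,185),(241,178),(238,196)]))]
v,r=solve(obs,[.57,.18,-.7]); print("pot guard",v,"\n",r)
for o in obs: print(o[0],solve([o],v)[0])
# stand
T=lambda p:np.array(p)/4+[350,170]; S=lambda p:np.array(p)/3+[100,150]
c=lambda i,j:[i*.115,j*.035,.06]
# stand x along world x (yellow end = +)
o1=("top",[c(1,1),c(1,-1),c(-1,-1),c(-1,1)],T([(122,32),(262,52),(190,525),(45,497)]))
o2=("scene",[c(-1,1),c(-1,-1),c(1,-1),c(1,1)],S([(53,195),(165,160),(283,488),(153,537)]))
for o in ([o1],[o2],[o1,o2]):
    try: v,r=solve(o,[.55,-.2,0.1]); print("stand",v,"\n",r)
    except Exception as e: print(e)
print("slots",place(*v,[[.075,0,.225],[0,0,.225],[-.075,0,.225]]))
for n in ("top","scene"): print(n,proj(n,place(*v,[[.075,0,.225],[0,0,.225],[-.075,0,.225]])))
E
python3 fit.py
```

```text
pot guard [ 0.5363  0.1482 -0.6974] 
 [[ 0.4339 -0.9559]
 [ 0.4267 -0.5212]
 [ 0.2761 -1.118 ]
 [-0.1096 -1.2983]
 [ 0.3812 -1.3672]
 [-1.4716 -2.4321]
 [-3.0961 -1.7262]
 [ 0.993  -2.5254]]
top [ 0.5346  0.1487 -0.7005]
scene [ 0.5409  0.1464 -0.7072]
stand [ 0.5195 -0.2454 -0.1819] 
 [[-0.2846 -1.1361]
 [ 0.2412  0.365 ]
 [ 0.1656  0.0935]
 [-0.1252  0.3007]]
stand [ 0.5215 -0.2465 -0.7582] 
 [[ 74.4648  -8.3543]
 [ -0.4925  -1.7037]
 [-87.3063   9.4877]
 [  0.6187   0.2137]]
stand [ 0.5194 -0.2453 -0.185 ] 
 [[ -0.132   -1.1046]
 [  0.3774   0.5042]
 [ -0.0655   0.171 ]
 [ -0.3383   0.2642]
 [ 38.137  -14.5409]
 [-37.8388   9.8083]
 [-44.0237  15.1951]
 [ 43.9401 -18.8456]]
slots [[ 0.5931 -0.2591  0.225 ]
 [ 0.5194 -0.2453  0.225 ]
 [ 0.4457 -0.2315  0.225 ]]
top [[418.1945 184.9759]
 [411.1642 230.1064]
 [403.9758 276.2508]]
scene [[139.8359 241.6945]
 [126.3585 198.3088]
 [114.532  160.2374]]
```

```bash
sed -i 's/\[c(-1,1),c(-1,-1),c(1,-1),c(1,1)\]/[c(-1,-1),c(-1,1),c(1,1),c(1,-1)]/' fit.py
cat >> fit.py <<'E'
sp=[[.075,0,.225],[0,0,.225]]
o3=("top",sp,np.array([(418,186.25),(411.75,231)])); o4=("scene",sp,np.array([(140,245),(127,201)]))
for o in ([o1,o3],[o2,o4],[o1,o2,o3,o4]):
    v,r=solve(o,v); print("stand+sp",v,place(*v,[[.075,0,.1175]])); 
print(r)
E
python3 fit.py | sed -n '/stand+sp/,$p'
```

```text
stand+sp [ 0.5186 -0.2455 -0.1818] [[ 0.5924 -0.259   0.1175]]
stand+sp [ 0.5235 -0.2469 -0.1839] [[ 0.5972 -0.2606  0.1175]]
stand+sp [ 0.5209 -0.2461 -0.1828] [[ 0.5947 -0.2597  0.1175]]
[[ 0.1217 -1.8439]
 [ 0.6364 -0.3125]
 [ 0.4648 -0.6452]
 [ 0.1858 -0.4702]
 [-0.7219 -1.0055]
 [ 0.6207 -2.1173]
 [ 0.7577 -1.5878]
 [-0.5675 -0.0784]
 [ 0.5488 -2.1948]
 [-0.1266 -1.8165]
 [-0.118  -2.2147]
 [-0.7385 -1.6998]]
```

Emit:
step_arm:
  deltas:
    - [[28, -50, 3], [0, 0, 0.01]]
    - [[28, -50, 3], [0, 0, 0.01]]
    - [[28, -50, 3], [0, 0, 0.01]]
    - [[28, -50, 3], [0, 0, 0.01]]
    - [[28, -50, 3], [0, 0, 0.01]]
    - [[28, -50, 3], [0, 0, 0.01]]
    - [[28, -50, 3], [0, 0, 0.01]]
    - [[28, -50, 3], [0, 0, 0.01]]
    - [[28, -50, 3], [0, 0, 0.01]]
    - [[28, -50, 3], [0, 0, 0.01]]
    - [[28, -50, 3], [0, 0, 0.01]]
    - [[28, -50, 3], [0, 0, 0.01]]
    - [[28, -50, 3], [0, 0, 0.01]]
    - [[28, -50, 3], [0, 0, 0.01]]
    - [[30, -56, 3], [0, 0, 0.01]]
    - [[0, 0, 0], [0, 0, 0]]
    - [[0, 0, 0], [0, 0, 0]]
  grip: -1

```text
t: 2.22
ee_pos: [0.5929, -0.2584, 0.4492]
orientation: [[-0.983, 0.182, -0.001], [0.182, 0.983, 0.001], [0.001, 0.001, -1.0]]
force: [0.6, -0.1, 0.5]
grip_width: 0.0878
```

Run:
```python
from cell import manip, imaging
import cv2, numpy as np, pickle
np.set_printoptions(precision=4,suppress=True)
s=manip.read_state(); print(s["t"],s["ee_pos"],s["orientation"],s["qpos"],s["force"])
p=imaging.camera_params("wrist"); print(p)
im=imaging.capture("wrist"); cv2.imwrite("pics/w1.png",im[:,:,::-1]); pickle.dump(p,open("w1.pkl","wb"))
im=imaging.capture("top"); cv2.imwrite("pics/top1.png",im[:,:,::-1])
```

```text
2.225 [ 0.5929 -0.2584  0.4492] [[-0.9834  0.1817 -0.0009]
 [ 0.1817  0.9834  0.0008]
 [ 0.001   0.0006 -1.    ]] [-0.5918  0.5753  0.9941  0.0002  1.5733 -1.9799] [ 0.6247 -0.1367  0.4685]
{'camera_matrix': array([[325.1923,   0.    , 273.8644],
       [  0.    , 325.1923, 210.8378],
       [  0.    ,   0.    ,   1.    ]]), 'view': array([[ 0.1821,  0.9833,  0.0012,  0.1453],
       [-0.9448,  0.1753, -0.2769,  0.6542],
       [-0.2725,  0.0493,  0.9609, -0.2578],
       [ 0.    ,  0.    ,  0.    ,  1.    ]])}
```

View pics/w1.png

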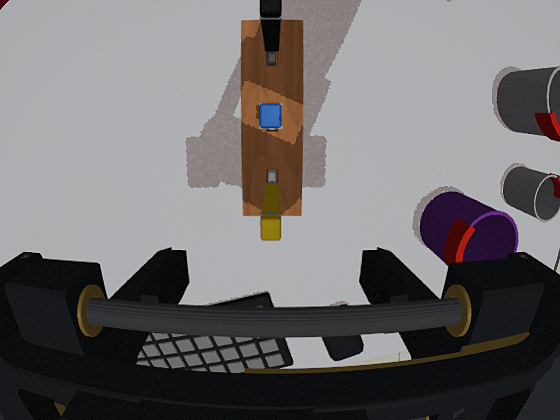

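The wrist view shows the yellow top centred at about (271,229), blue at (271,116), and the fingers to either side. I'll back-project these at z=0.225.

```bash
cat >> h.py <<'E'
def wray(p,px,z):
    K=p["camera_matrix"];V=p["view"];d=(np.array(px)-K[:2,2])/K[0,0]
    th=np.linalg.norm(d); k=np.sin(th)/th; c=np.array([d[0]*k,-d[1]*k,-np.cos(th)])
    w=V[:3,:3].T@c; o=-V[:3,:3].T@V[:3,3]; return o+w*(z-o[2])/w[2]
E
python3 - <<'E'
from h import *; import pickle
p=pickle.load(open("w1.pkl","rb"))
im=cv2.imread("pics/w1.png")[95:250,230:320]
cv2.imwrite("pics/c_w1.png",cv2.convertScaleAbs(cv2.resize(im,None,fx=3.5,fy=3.5,interpolation=cv2.INTER_CUBIC),alpha=1.2))
for px in [(270.5,229),(270.5,116)]: print(wray(p,px,.225))
for px in [(242,21),(301,21),(301,215),(243,215)]: print(wray(p,px,.06))
E
```

```text
[ 0.59108349 -0.25978115  0.225     ]
[ 0.51884402 -0.24624514  0.225     ]
[ 0.4008355  -0.25853501  0.06      ]
[ 0.41308893 -0.19331187  0.06      ]
[ 0.63688159 -0.23302635  0.06      ]
[ 0.62431631 -0.30074997  0.06      ]
```

View pics/c_w1.png

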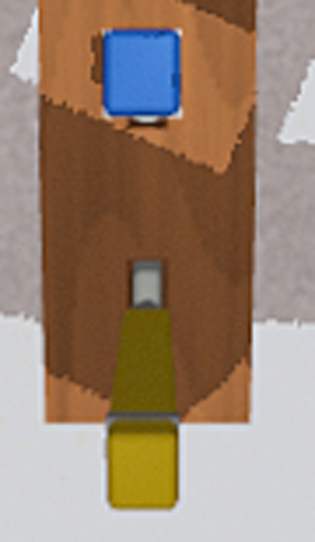

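Emit:
step_arm:
  deltas:
    - [[-0.5, -1.2, -15], [0, 0, 0]]
    - [[0, 0, -25], [0, 0, 0]]
    - [[0, 0, -25], [0, 0, 0]]
    - [[0, 0, -25], [0, 0, 0]]
    - [[0, 0, -17], [0, 0, 0]]
    - [[0, 0, 0], [0, 0, 0]]

```text
t: 3.08
ee_pos: [0.5923, -0.2597, 0.3416]
orientation: [[-0.983, 0.181, -0.002], [0.181, 0.983, 0.001], [0.002, 0.001, -1.0]]
force: [-0.0, 0.7, -0.2]
grip_width: 0.0884
```

Emit:
step_arm:
  deltas:
    - [[0, 0, 0], [0, 0, 0]]
    - [[0, 0, 0], [0, 0, 0]]
    - [[0, 0, 0], [0, 0, 0]]
    - [[0, 0, 0], [0, 0, 0]]
    - [[0, 0, 0], [0, 0, 0]]
    - [[0, 0, 0], [0, 0, 0]]
  grip: 1

```text
t: 3.82
ee_pos: [0.5925, -0.26, 0.3426]
orientation: [[-0.983, 0.182, -0.0], [0.182, 0.983, 0.0], [0.0, 0.0, -1.0]]
force: [-0.2, 0.1, -0.3]
grip_width: 0.0304
```

Emit:
step_arm:
  deltas:
    - [[0, 0, 0], [0, 0, 0]]
    - [[0, 0, 0], [0, 0, 0]]
    - [[0, 0, 0], [0, 0, 0]]
    - [[0, 0, 0], [0, 0, 0]]

```text
t: 4.32
ee_pos: [0.5925, -0.26, 0.3427]
orientation: [[-0.983, 0.182, -0.0], [0.182, 0.983, 0.0], [0.0, 0.0, -1.0]]
force: [-0.5, 0.3, 0.4]
grip_width: 0.0138
```

Emit:
step_arm:
  deltas:
    - [[0, 0, 8], [0, 0, 0]]
    - [[0, 0, 15], [0, 0, 0]]
    - [[0, 0, 20], [0, 0, 0]]
    - [[0, 0, 25], [0, 0, 0]]
    - [[0, 0, 25], [0, 0, 0]]
    - [[0, 0, 25], [0, 0, 0]]
    - [[0, 0, 22], [0, 0, 0]]
    - [[0, 0, 0], [0, 0, 0]]

```text
t: 5.32
ee_pos: [0.5922, -0.2598, 0.4851]
orientation: [[-0.983, 0.182, 0.004], [0.182, 0.983, -0.002], [-0.004, -0.002, -1.0]]
force: [-0.3, 1.4, -1.2]
grip_width: 0.0139
```

Run:
```python
from cell import manip, imaging
import cv2, numpy as np
a=imaging.capture("scene"); b=imaging.capture("wrist")
cv2.imwrite("pics/s2.png",np.hstack([cv2.resize(a,(400,300)),cv2.resize(b,(400,300))])[:,:,::-1]); print(manip.read_state()["force"],manip.read_state()["qpos"])
```

```text
[ 0.45885934 -0.33160483 -0.60456975] [-5.94296616e-01  5.70781243e-01  9.18480168e-01  7.38356552e-06
  1.65281816e+00 -1.98228209e+00]
```

View pics/s2.png

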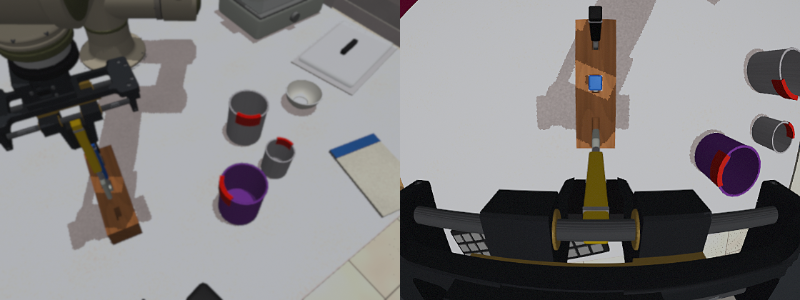

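Emit:
step_arm:
  deltas:
    - [[-3, 17, 0], [0, 0, -0.02]]
    - [[-6, 34, 0], [0, 0, -0.04]]
    - [[-7, 39, 0], [0, 0, -0.05]]
    - [[-7, 39, 0], [0, 0, -0.05]]
    - [[-7, 39, 0], [0, 0, -0.05]]
    - [[-7, 39, 0], [0, 0, -0.05]]
    - [[-7, 39, 0], [0, 0, -0.05]]
    - [[-7, 39, 0], [0, 0, -0.05]]
    - [[-7, 39, 0], [0, 0, -0.05]]
    - [[-7, 39, 0], [0, 0, -0.05]]
    - [[-6, 34, 0], [0, 0, -0.04]]
    - [[-5, 28, 0], [0, 0, -0.017]]
    - [[0, 0, 0], [0, 0, 0]]
    - [[0, 0, 0], [0, 0, 0]]

```text
t: 7.18
ee_pos: [0.5167, 0.1644, 0.4821]
orientation: [[-0.765, 0.644, -0.001], [0.644, 0.765, -0.0], [0.0, -0.001, -1.0]]
force: [0.4, 0.4, -1.1]
grip_width: 0.0136
```

Run:
```python
from cell import manip, imaging
import cv2, numpy as np, pickle
np.set_printoptions(precision=4,suppress=True)
s=manip.read_state(); print(s["t"],s["ee_pos"],s["orientation"],s["qpos"],s["force"])
p=imaging.camera_params("wrist")
im=imaging.capture("wrist"); cv2.imwrite("pics/w3.png",im[:,:,::-1]); pickle.dump(p,open("w3.pkl","wb"))
im=imaging.capture("scene"); cv2.imwrite("pics/s3.png",im[:,:,::-1])
```

```text
7.175 [0.5167 0.1644 0.4821] [[-0.7649  0.6441 -0.001 ]
 [ 0.6441  0.7649 -0.0004]
 [ 0.0005 -0.0009 -1.    ]] [ 0.0919  0.3105  1.3013 -0.0003  1.5308 -0.779 ] [ 0.3984  0.3691 -1.09  ]
```

View pics/w3.png

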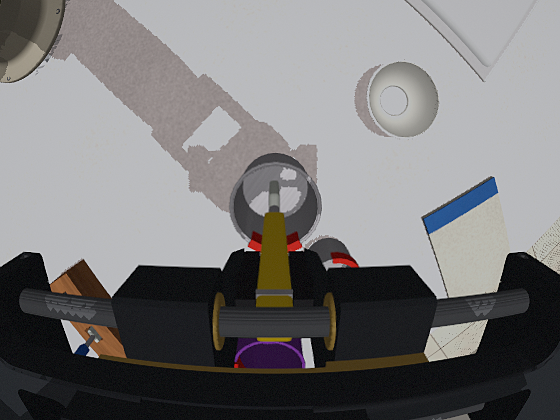

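View pics/s3.png

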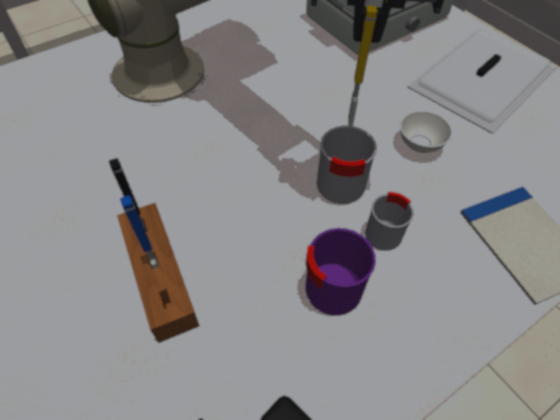

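Run:
```python
from h import *
im=cv2.imread("pics/w3.png")[140:270,210:340]
cv2.imwrite("pics/c_w3.png",cv2.convertScaleAbs(cv2.resize(im,None,fx=4.5,fy=4.5,interpolation=cv2.INTER_CUBIC),alpha=1.4))
```

```text
(no output)
```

View pics/c_w3.png

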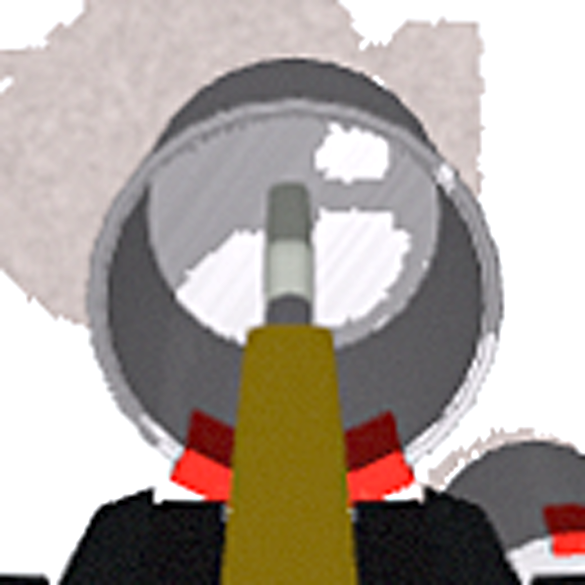

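Run:
```python
from h import *; import pickle
np.set_printoptions(precision=4,suppress=True)
p=pickle.load(open("w3.pkl","rb"))
f=lambda q:np.array(q)/4.5+[210,140]
rim=np.array([wray(p,f(q),.115)[:2] for q in [(87,300),(503,295),(295,97),(145,440),(452,435),(438,150),(155,150)]])
r=least_squares(lambda v:np.hypot(*(rim-v[:2]).T)-v[2],[.535,.149,.05]); print(r.x,r.fun)
c=r.x[:2]
e=[wray(p,f(q),.120)[:2]-c for q in [(170,482),(415,482),(187,452),(397,452)]]
for x in e: print(np.hypot(*x),np.arctan2(x[1],x[0]))
st=np.array([.5167,.1644])-c; y=-.70
print("tcp in pot frame",R(y).T@st)
# spatula tip end: blade tip
print("tip at z=.15",wray(p,f((289,195)),.15), wray(p,f((289,185)),.145))
```

```text
[0.5361 0.15   0.0518] [-0.0002 -0.0005  0.0001  0.0001  0.0003  0.0002 -0.    ]
0.05464033439086846 -1.3197077395384391
0.05376352626897514 -0.10400238654485139
0.04538310915084903 -1.3435333730393857
0.04431860740913304 -0.08956513600257807
tcp in pot frame [-0.0241 -0.0015]
tip at z=.15 [0.5082 0.1713 0.15  ] [0.5073 0.1721 0.145 ]
```

Emit:
step_arm:
  deltas:
    - [[1, 1, -12], [0, 0, -0.01]]
    - [[0, 0, -20], [0, 0, 0]]
    - [[0, 0, -20], [0, 0, 0]]
    - [[0, 0, -20], [0, 0, 0]]
    - [[0, 0, -20], [0, 0, 0]]
    - [[0, 0, -20], [0, 0, 0]]
    - [[0, 0, -15], [0, 0, 0]]
    - [[0, 0, -10], [0, 0, 0]]
    - [[0, 0, 0], [0, 0, 0]]
    - [[0, 0, 0], [0, 0, 0]]

```text
t: 8.52
ee_pos: [0.5176, 0.166, 0.3463]
orientation: [[-0.758, 0.652, 0.001], [0.652, 0.758, 0.0], [-0.001, 0.001, -1.0]]
force: [-0.6, -0.2, -0.5]
grip_width: 0.0139
```

Run:
```python
from cell import manip, imaging
import cv2, numpy as np, pickle
np.set_printoptions(precision=4,suppress=True)
s=manip.read_state(); print(s["t"],s["ee_pos"],s["orientation"],s["qpos"],s["force"])
a=imaging.capture("scene"); b=imaging.capture("wrist")
cv2.imwrite("pics/s4.png",np.hstack([cv2.resize(a[0:260,220:480],(400,400)),cv2.resize(b[100:360,150:410],(400,400))])[:,:,::-1])
# plan: bottom-centre pose in pot frame -> TCP
c=np.array([.5355,.1495]); y=-.71; L=.3325
xp=np.array([np.cos(y),np.sin(y)])
for th,bx,zl in [(0,-.023,.012),(.15,-.027,.010),(.3,-.031,.008),(.45,-.034,.007),(.52,-.0345,.0065)]:
    bz=zl+.014*np.sin(th); x=bx+L*np.sin(th); z=bz+L*np.cos(th)
    gap=((.044-bx)*np.cos(th)-(.12-bz)*np.sin(th)-.008)
    print(th,"TCP",np.r_[c+xp*x,z],"wallcorner",bx-.014*np.cos(th),"gap guard",gap)
```

```text
8.525 [0.5176 0.166  0.3463] [[-0.7585  0.6517  0.0011]
 [ 0.6517  0.7585  0.0001]
 [-0.0008  0.0007 -1.    ]] [ 0.0947  0.4044  1.5268 -0.0001  1.2093 -0.7663] [-0.6057 -0.208  -0.5279]
0 TCP [0.5181 0.1645 0.3445] wallcorner -0.037 gap guard 0.059000000000000004
0.15 TCP [0.5527 0.1347 0.3409] wallcorner -0.04084279509110459 gap guard 0.04607719653748384
0.3 TCP [0.5865 0.1057 0.3298] wallcorner -0.044374710847758486 gap guard 0.03177462423398267
0.45 TCP [0.6194 0.0774 0.3125] wallcorner -0.04660625943293748 gap guard 0.015732498851045128
0.52 TCP [0.6346 0.0643 0.302 ] wallcorner -0.046649468515487104 gap guard 0.007184368158801947
```

View pics/s4.png

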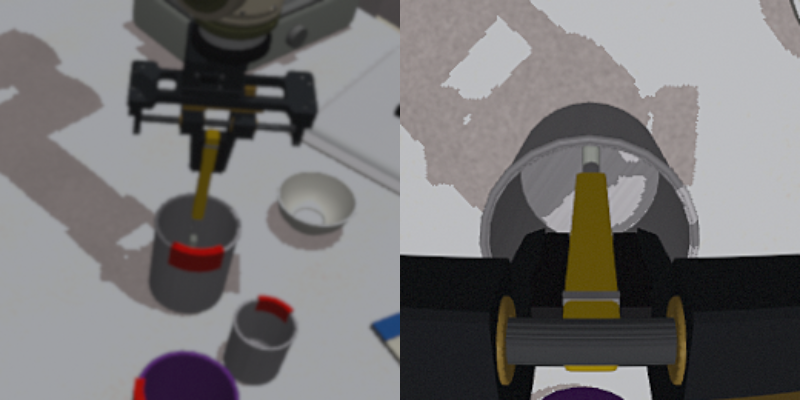

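Emit:
step_arm:
  deltas:
    - [[11.7, -10.3, -1], [0.0326, 0.0379, 0]]
    - [[11.7, -10.5, -1.8], [0.0326, 0.0379, 0]]
    - [[11.7, -10.5, -2.6], [0.0326, 0.0379, 0]]
    - [[11.3, -9.7, -3.1], [0.0326, 0.0379, 0]]
    - [[11.3, -9.7, -3.7], [0.0326, 0.0379, 0]]
    - [[11.2, -9.6, -4.3], [0.0326, 0.0379, 0]]
    - [[0, 0, 0], [0, 0, 0]]
    - [[0, 0, 0], [0, 0, 0]]

```text
t: 9.62
ee_pos: [0.5861, 0.106, 0.3295]
orientation: [[-0.725, 0.651, -0.223], [0.623, 0.759, 0.192], [0.294, 0.0, -0.956]]
force: [-0.3, 0.1, -0.3]
grip_width: 0.0138
```

Run:
```python
from cell import manip, imaging
import cv2, numpy as np, pickle
np.set_printoptions(precision=4,suppress=True)
s=manip.read_state(); print(s["t"],s["ee_pos"],s["orientation"],s["qpos"],s["force"])
z=s["orientation"][:,2]; b=s["ee_pos"]+.3325*z; c=np.array([.5355,.1495]); y=-.71
d=b[:2]-c; print("tilt",np.arccos(-z[2]),"bottom pot frame",np.cos(y)*d[0]+np.sin(y)*d[1],-np.sin(y)*d[0]+np.cos(y)*d[1],b[2])
a=imaging.capture("scene"); b=imaging.capture("wrist")
cv2.imwrite("pics/s5.png",np.hstack([cv2.resize(a[0:260,220:480],(400,400)),cv2.resize(b[100:360,150:410],(400,400))])[:,:,::-1])
```

```text
9.625 [0.5861 0.106  0.3295] [[-0.7251  0.6515 -0.223 ]
 [ 0.6225  0.7587  0.192 ]
 [ 0.2943  0.0004 -0.9557]] [-0.0432  0.5668  1.3288  0.1839  1.4847 -0.9424] [-0.3471  0.055  -0.3412]
tilt 0.29874984377065705 bottom pot frame -0.031116758340006635 0.00010128160547946685 0.011738717268949428
```

View pics/s5.png

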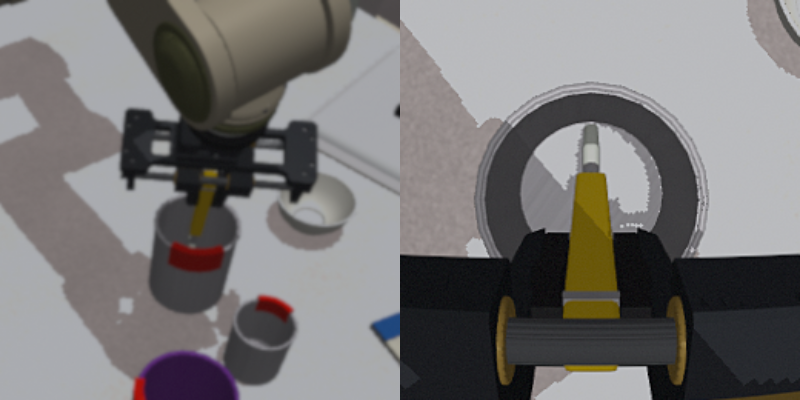

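Emit:
step_arm:
  deltas:
    - [[11.4, -9.9, -5.2], [0.0326, 0.0379, 0]]
    - [[11.3, -9.7, -5.8], [0.0326, 0.0379, 0]]
    - [[11.3, -9.7, -6.5], [0.0326, 0.0379, 0]]
    - [[10.7, -9.2, -7.3], [0.0326, 0.0379, 0]]
    - [[10.6, -9.1, -7.9], [0.0326, 0.0379, 0]]
    - [[0, 0, 0], [0, 0, 0]]
    - [[0, 0, 0], [0, 0, 0]]

```text
t: 10.6
ee_pos: [0.6414, 0.0587, 0.297]
orientation: [[-0.648, 0.651, -0.395], [0.556, 0.759, 0.34], [0.521, 0.001, -0.853]]
force: [-0.0, 0.4, -0.1]
grip_width: 0.0136
```

Run:
```python
from cell import manip, imaging
import cv2, numpy as np, pickle
np.set_printoptions(precision=4,suppress=True)
s=manip.read_state(); print(s["t"],s["ee_pos"],s["orientation"],s["qpos"],s["force"])
z=s["orientation"][:,2]; b=s["ee_pos"]+.3325*z; c=np.array([.5355,.1495]); y=-.71
d=b[:2]-c; print("tilt",np.arccos(-z[2]),"bottom pot frame",np.cos(y)*d[0]+np.sin(y)*d[1],-np.sin(y)*d[0]+np.cos(y)*d[1],b[2])
a=imaging.capture("scene"); b=imaging.capture("wrist")
cv2.imwrite("pics/s6.png",np.hstack([cv2.resize(a[0:260,220:480],(400,400)),cv2.resize(b[100:360,150:410],(400,400))])[:,:,::-1])
```

```text
10.6 [0.6414 0.0587 0.297 ] [[-0.6477  0.6513 -0.3953]
 [ 0.5556  0.7588  0.3399]
 [ 0.5213  0.0006 -0.8534]] [-0.1276  0.744   1.1339  0.2947  1.7284 -1.012 ] [-0.0218  0.3768 -0.0586]
tilt 0.5483677277236476 bottom pot frame -0.03382186899954942 0.00015923152117645195 0.013272054285028478
```

View pics/s6.png

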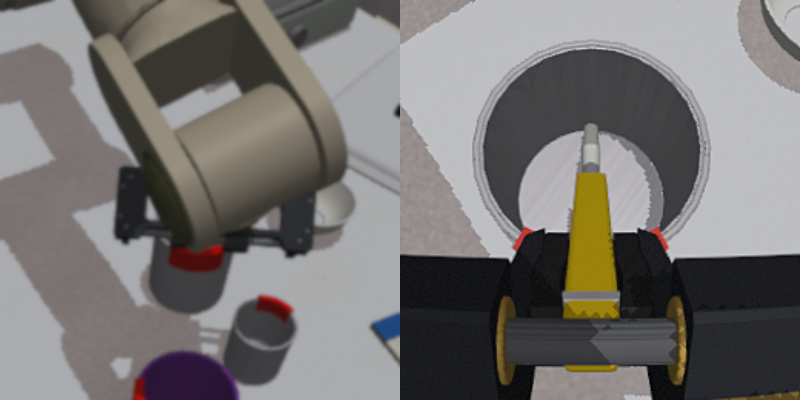

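Emit:
step_arm:
  deltas:
    - [[0, 0, -1], [0, 0, 0]]
    - [[0, 0, -1], [0, 0, 0]]
    - [[0, 0, 0], [0, 0, 0]]

```text
t: 11.08
ee_pos: [0.6417, 0.0581, 0.2948]
orientation: [[-0.647, 0.652, -0.396], [0.555, 0.758, 0.341], [0.522, 0.001, -0.853]]
force: [-0.2, -1.1, 2.0]
grip_width: 0.0137
```

Emit:
step_arm:
  deltas:
    - [[0, 0, -0.7], [0, 0, 0]]
    - [[0, 0, 0], [0, 0, 0]]

```text
t: 11.32
ee_pos: [0.6418, 0.058, 0.2945]
orientation: [[-0.647, 0.652, -0.395], [0.555, 0.758, 0.341], [0.522, 0.001, -0.853]]
force: [1.3, -1.5, 6.5]
grip_width: 0.0139
```

Emit:
step_arm:
  deltas:
    - [[0, 0, 0], [0, 0, 0]]
    - [[0, 0, 0], [0, 0, 0]]
    - [[0, 0, 0], [0, 0, 0]]
    - [[0, 0, 0], [0, 0, 0]]
    - [[0, 0, 0], [0, 0, 0]]
    - [[0, 0, 0], [0, 0, 0]]
    - [[0, 0, 0], [0, 0, 0]]
    - [[0, 0, 0], [0, 0, 0]]
  grip: -1

```text
t: 12.32
ee_pos: [0.6417, 0.0581, 0.2938]
orientation: [[-0.647, 0.652, -0.396], [0.556, 0.758, 0.341], [0.523, 0.0, -0.853]]
force: [0.6, 0.3, -0.0]
grip_width: 0.0881
```

Run:
```python
from cell import manip, imaging
import cv2, numpy as np, pickle
np.set_printoptions(precision=4,suppress=True)
s=manip.read_state(); print(s["t"],s["ee_pos"],s["force"],s["grip_width"])
a=imaging.capture("top"); b=imaging.capture("wrist")
cv2.imwrite("pics/s7.png",np.hstack([cv2.resize(a[100:360,50:310],(400,400)),cv2.resize(b[100:360,150:410],(400,400))])[:,:,::-1])
```

```text
12.325 [0.6417 0.0581 0.2938] [ 0.5866  0.2631 -0.0075] 0.08810317797466136
```

View pics/s7.png

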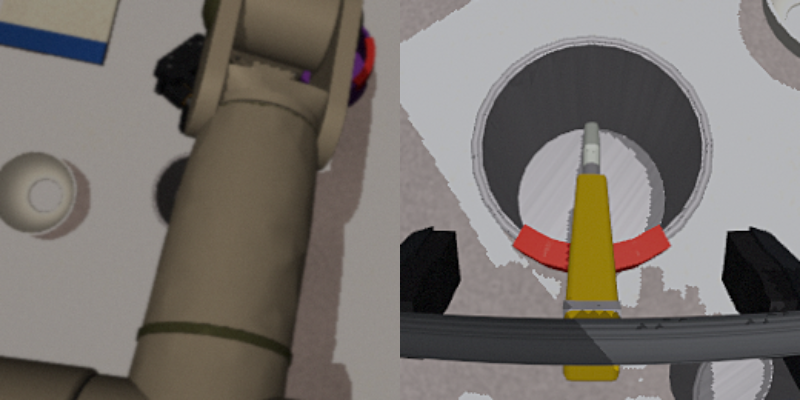

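Emit:
step_arm:
  deltas:
    - [[2, -1.7, 4.3], [0, 0, 0]]
    - [[4, -3.4, 8.5], [0, 0, 0]]
    - [[4, -3.4, 8.5], [0, 0, 0]]
    - [[6, -5.1, 12.8], [0, 0, 0]]
    - [[6, -5.1, 12.8], [0, 0, 0]]
    - [[6, -5.1, 12.8], [0, 0, 0]]
    - [[6, -5.1, 12.8], [0, 0, 0]]
    - [[6, -5.1, 12.8], [0, 0, 0]]
    - [[0, 0, 20], [0, 0, 0]]
    - [[0, 0, 30], [0, 0, 0]]
    - [[0, 0, 30], [0, 0, 0]]
    - [[0, 0, 0], [0, 0, 0]]

```text
t: 13.92
ee_pos: [0.6814, 0.0239, 0.4617]
orientation: [[-0.649, 0.652, -0.392], [0.556, 0.758, 0.34], [0.519, 0.003, -0.855]]
force: [-0.4, -0.1, -0.4]
grip_width: 0.0884
```

Run:
```python
from cell import manip, imaging
import cv2, numpy as np, pickle
np.set_printoptions(precision=4,suppress=True)
s=manip.read_state(); print(s["t"],s["ee_pos"],s["force"],s["grip_width"],s["qpos"])
pickle.dump(imaging.camera_params("wrist"),open("w8.pkl","wb"))
b=imaging.capture("wrist");a=imaging.capture("scene")
cv2.imwrite("pics/s8.png",a[:,:,::-1]);cv2.imwrite("pics/w8.png",b[:,:,::-1])
```

```text
13.925 [0.6814 0.0239 0.4617] [-0.3803 -0.0717 -0.352 ] 0.08835183162422142 [-0.1692  0.7678  0.6686  0.3294  2.1582 -0.9106]
```

View pics/w8.png

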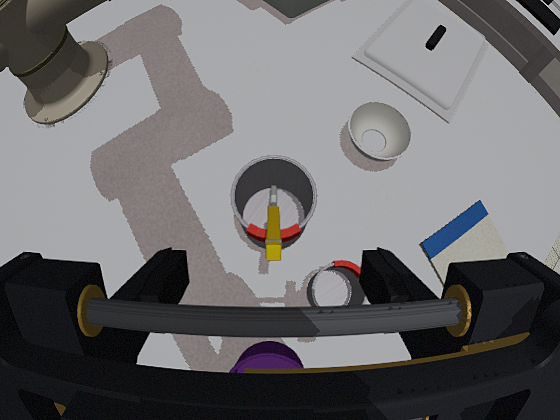

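View pics/s8.png

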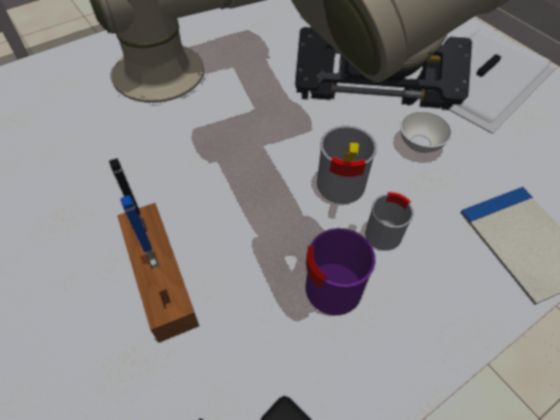

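The wrist view shows the handle's end at (273,255), lying across the guard at (274,233), with the tip on the far side. The scene view shows the end at (353,148), with blue and black still in the stand. I'll check the slant from the handle's end, using both views.

Run:
```python
from h import *; import pickle
np.set_printoptions(precision=4,suppress=True)
p=pickle.load(open("w8.pkl","rb"))
# end point along wrist ray that best matches scene pixel (scene bias ~-1.5 rows)
best=min(np.arange(.1,.24,.001),key=lambda z:np.linalg.norm(proj("scene",wray(p,(273,256),z))[0]-[353.5,146.5]))
E=wray(p,(273,256),best); d=E[:2]-[.5355,.1495]; print("end",E,"pot frame",R(-.71).T@d)
for th in (.5,.56,.6):  # predicted end from geometry, resting on wall+floor
    bx=-.0468+.014*np.cos(th); print(th,"end x,z",bx+.215*np.sin(th),.004+.014*np.sin(th)+.215*np.cos(th),"gap",(.044-bx)*np.cos(th)-(.116-.014*np.sin(th))*np.sin(th)-.008)
rim=wray(p,(274,155),.115); print("rim far pt",R(-.71).T@(rim[:2]-[.5355,.1495]))
```

```text
end [0.5986 0.0948 0.194 ] pot frame [ 0.0835 -0.0003]
0.5 end x,z 0.06856264666636887 0.19939220834688898 gap 0.008506901859404337
0.56 end x,z 0.07926660410717776 0.19359645563877684 gap 0.0012136108733217243
0.6 end x,z 0.08615283038866808 0.18935215183311133 gap -0.0036310616426987394
rim far pt [-0.0509  0.0009]
```

The measured end (x +83 mm, y 0, z 194 mm) matches the predicted resting pose of about 33°. That puts the centre near x +25 mm and z about 101 mm. The pot hasn't moved, since its far rim is at -51 mm, so I'm handing in.

```bash
python3 -c "
from cell import manip
print(manip.job_done()); s=manip.read_state(); print(s['t'],s['force'])"
```

```text
the job is handed in; nothing more can be done
None
the job is handed in; nothing more can be done
```

The yellow spatula is in the larger steel pot, blade down, leaning on the red guard, and the job is handed in after about 14 s of the 35 s allowed. I gripped it near the top of the handle and lowered it upright to about 10 mm above the pot floor. Then I tilted it about 31° towards the guard while still holding it, touched the floor at about 6 N, opened the fingers and backed straight out.

**Final position:** the last pictures put the handle's end 83 mm from the pot's axis towards the guard, 0 mm sideways and 194 mm high. That fits a slant of about 33°, with the centre roughly 25 mm towards the guard and 101 mm up. The centre is worked out from the handle's end, not measured directly.

**Pot and other spatulas:** the pot's far rim was within about 1 mm of where it started. Black and blue looked unmoved in the stand, though I judged that by eye only. After backing out, the gripper stood clear with no force on it.

**Disagreements:**
- The scene camera placed things 4–6 mm off from the top and wrist cameras, so I used those two.
- The wrist view made the pot's rim radius 51.8 mm instead of 50 mm.

The hand-in gave no verdict, and the state could not be read afterwards.

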